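# Swap the book weight and the nut tray, then hold the tray tilted over the copy board

## Robot

A 6-joint arm with a two-finger parallel gripper is mounted at the origin on the work surface. World frame = base frame: x ahead of the robot, y to its left, z up, the work surface at z = 0. Lengths are in m, angles in rad, forces in N, time in s.
With the tool pointing down it reaches from about 0.375 to 0.9 m from the base axis. Payload 3.1 kg.
Tool frame: the origin (TCP) lies at the very end of the fingers, on their centre line; the grasp point (between the pads) lies 19 mm behind it (robot.grip_depth is the distance from the TCP to the grasp point, in m); z points along the fingers, y is the direction in which the jaws open and shut (so a half turn about z gives the same grasp; the last joint's range is limited). The gripper opens to 87 mm and grips with 3 to 60 N. Pads are 19 mm wide; open, the fingers measure 117 mm over their backs; the gripper's body (75 mm by 190 mm) begins 51 mm behind the grasp point.
Start: joints at [0.966, 0.527, 1.433, -0, 1.181, -0.178], TCP at [0.259, 0.569, 0.223] pointing down, gripper open.
Joint ranges: [-3.08, 3.08], [-0.75, 2.2], [0.22, 2.44], [-1.43, 4.57], [0, 2.65], [-2.85, 2.85]. Speed limits (rad/s): [2.79, 2.79, 3.14, 3.14, 3.14, 3.14].

## Interface

Orientations are given as a unit quaternion [x, y, z, w].
In Python, from rig import robot gives the robot as it stands.
- The arm moves only by the tool drive_tool, never from a script. Its argument "series" is a list of rows, each a list of 7 numbers: the shift along the tool's x, y, z in m, then the turn, a rotation vector about the tool's x, y, z in degrees, then the opening, from 0 (shut) to 1 (fully open). A call has 1 to 5 rows; each row shifts and turns the commanded pose from where the row before left it, along the tool's axes as they then stand; what a row does not reach is not made up. A row lasts 1/8 s, in which the tool goes at most 62.5 mm and 10.7 degrees, less where a joint would pass 70% of its speed; a pose out of reach is approached as far as the arm can. A call is refused whole if a number of a shift passes 0.0625 or a number of a turn 10.7, either way. A call with a gripper value outside its range is refused whole. The fingers move at their own pace and stop on an object; "squeeze" is the grip in N (left out, the last holds). Time passes only in rows, so rows that do not move let the fingers close. It gives the time, the measured TCP pose, the force and the opening at its end, in the units of the state.
- robot.get_obs(): the state, without advancing time (a new reading comes with each control period).
- robot.camera(name): name is "side" or "top"; returns (picture, depth): 420x560x3 uint8, blue, green, red; 420x560 float32, m along the optical axis (not along the pixel's ray), 0 where there is no reading.
- robot.camera_model(name): a dict with "fx", "fy", "cx", "cy" (pixels), "k1" (the pictures are not rectified: a ray, as slopes to the right and down, at radius r is drawn at 1 + k1 r^2 times it, then the intrinsics apply), "R" (3x3) and "t" (3): a world point X has camera coordinates R X + t. Camera axes: x right, y down, z forward; pixel columns grow to the right and rows downward; lengths in m; the calibration is good to about 2 mm. A picture is of the moment at which its call begins. camera_model takes no time and is no camera call.
- robot.hand_in(): hands the job in, once; it reports no verdict.
The state is a dict: "time": time; "q": joint angles; "joint_velocities": joint speeds; "joint_torque": joint torques, N m; "position": TCP position; "tool_rot": TCP orientation; "ft_force": force on the tool from outside, world axes, zero at the start; "moment": the same for the moment, N m; "grip_width": finger opening in m.
Only numpy, scipy, OpenCV 4.12 (cv2) and the standard library are available. Lean on these libraries where they do the work, as an engineer would, in place of code of your own. Each camera call takes 0.05 s, during which the arm holds its last target. There are 200 camera calls.

## Task

The book weight and the tray of loose thumb nuts stand in each other's places: swap them, so that the weight stands upright and wholly on the cork mat, and the tray comes over the copy board to have its nuts photographed. There, lift the tray by its handle and hold it over the middle of the board, at least 5 cm clear of it, tilted well over (20 degrees or more) so that all four nuts slide together into the tray's cut-off corner; finish still holding it like that, in the air and still. Leave the other things on the desk where they are.

Things in the scene. Friction and masses are not known exactly. Their poses are not given: they have to be found in the camera images.
- tray: grey plastic tray, outside 180 (x) by 130 (y) mm, 45 mm high, 4 mm walls and floor, 0.25 to 0.4 kg; origin at the centre of its underside, z up. Its corner at -x, -y is cut off at 45 degrees (45 mm off each side); the other three are square. Starts on the cork mat with the nuts lying in it. Smooth inside: nuts slide at about 12 to 18 degrees of tilt; 30 to 40 gathers them surely.
- tray_handle (a point): centre of the tray's straight black bar handle, 89 mm above the tray's origin; axes as the tray's. The bar runs along x over the tray's middle line, 196 mm long, 12 mm wide (y), from 78 to 100 mm above the underside, on a post 20 mm wide at each end
- tray_corner (a point): middle of the inner face of the cut-off corner's wall, at floor level: (-65, -40, 4) mm in the tray's frame
- nut0: brass thumb nut loose in the tray: disc 20 mm across, 9 mm thick, with a 12 mm hub on it, 15 mm high in all, 30 g; origin at the centre of its underside
- nut1: brass thumb nut loose in the tray: disc 20 mm across, 9 mm thick, with a 12 mm hub on it, 15 mm high in all, 30 g; origin at the centre of its underside
- nut2: brass thumb nut loose in the tray: disc 20 mm across, 9 mm thick, with a 12 mm hub on it, 15 mm high in all, 30 g; origin at the centre of its underside
- nut3: brass thumb nut loose in the tray: disc 20 mm across, 9 mm thick, with a 12 mm hub on it, 15 mm high in all, 30 g; origin at the centre of its underside
- weight: steel book weight, round: foot 60 mm across and 28 mm high, thin neck, and on top a grip knob 26 mm across from 46 to 68 mm above its underside; 70 mm high, 0.5 to 0.7 kg; origin at the centre of its underside, z up. It starts standing on the copy board.
- board: copy board, flat fixed black plate 240 (x) by 200 (y) by 8 mm; origin at the centre of its underside, so its top is 8 mm above it. It may be on the left or on the right, the pad on the other side.
- pad: cork mat, flat fixed thin cork sheet 200 (x) by 150 (y) by 3 mm; origin at the centre of its underside, so its top is 3 mm above it
- brush: bystander: flat brush lying on the desk, 170 mm long along its x, 20 mm high; origin under its middle
- loupe: bystander: black loupe standing on the desk, 42 mm across, 39 mm high; origin at the centre of its underside
- scalebar: bystander: wooden scale bar lying flat, 30 (x) by 110 (y) by 8 mm; origin at the centre of its underside
- cup: bystander: white cup, 76 mm across, 95 mm high; origin at the centre of its underside
- book: bystander: closed book lying flat, 150 (x) by 210 (y) by 36 mm; origin at the centre of its underside
- mouse: bystander: white computer mouse on a blue mat, 100 (x) by 60 (y) by 30 mm; origin at the centre of its underside
- jotter: bystander: block of note paper, 75 by 75 by 30 mm; origin at the centre of its underside
Mind the look-alikes: they are no part of the job. What is shaped like the tray but purple is not meant.

How it is judged:
By the outcome, as a careful person would: the job done as asked, in the order asked, and still so for the second after the job is handed in, while the arm keeps its last pose, push and grip.
It also fails if it takes over 72 s, if anything falls off the work surface, if the arm or the gripper's body presses on something with over 40 N, if the wrist force passes 120 N, or if a joint passes its speed limit or range.

## Working session

There is one attempt and no reset: what is moved stays moved. The work goes in short steps, Python scripts to look and compute and a tool call to move; the robot and the scene stay as the last step left them, time stands still between calls to the robot, and variables do not carry over. Pictures are saved under pics/ and viewed, about 8 in all and at most 12, crops included, and the job is handed in when it is done.

Besides the shell and the picture viewer there is one more tool, called after "Emit:" as a command line: name --pt "numbers of a row" for each row, then --argument value for the rest. drive_tool: Moves the arm, as the interface text tells. Its arguments: {"type":"object","properties":{"series":{"type":"array"},"squeeze":{"type":"number"}},"required":["series"]}

```bash
mkdir -p pics
cat > h.py <<'E'
import numpy as np, cv2
from rig import robot
from scipy.spatial.transform import Rotation as Ro
def world(name,D,uv=None):
    m=robot.camera_model(name); K=np.array([[m['fx'],0,m['cx']],[0,m['fy'],m['cy']],[0,0,1.]])
    h,w=D.shape; g=np.stack(np.meshgrid(np.arange(w),np.arange(h)),-1).reshape(-1,1,2).astype(np.float64)
    n=cv2.undistortPoints(g,K,np.array([m['k1'],0,0,0,0.])).reshape(h,w,2)
    c=np.dstack([n*D[...,None],D]); R=np.array(m['R']);t=np.array(m['t'])
    return (c-t)@R
def snap(name,tag):
    P,D=robot.camera(name); cv2.imwrite(f'pics/{tag}.png',P); W=world(name,D); np.savez(f'pics/{tag}.npz',P=P,D=D,W=W); return P,D,W
E
python3 - <<'E'
from h import *
for n in('top','side'):
    P,D,W=snap(n,n+'0'); print(n,(D==0).mean())
    for v in range(30,420,60): print([tuple(np.round(W[v,u],2)) if D[v,u] else 0 for u in range(40,560,120)])
print(robot.get_obs())
E
```

```text
top 0.004034863945578232
[(np.float64(1.71), np.float64(1.38), np.float64(-0.76)), (np.float64(1.7), np.float64(0.7), np.float64(-0.75)), (np.float64(1.67), np.float64(0.04), np.float64(-0.74)), (np.float64(1.67), np.float64(-0.61), np.float64(-0.75)), (np.float64(1.67), np.float64(-1.26), np.float64(-0.75))]
[(np.float64(0.85), np.float64(0.69), np.float64(0.2)), (np.float64(0.9), np.float64(0.39), np.float64(0.09)), (np.float64(0.93), np.float64(0.02), np.float64(0.02)), (np.float64(0.94), np.float64(-0.37), np.float64(0.0)), (np.float64(0.94), np.float64(-0.76), np.float64(-0.0))]
[(np.float64(0.74), np.float64(0.8), np.float64(-0.0)), (np.float64(0.74), np.float64(0.41), np.float64(0.0)), (np.float64(0.73), np.float64(0.02), np.float64(0.02)), (np.float64(0.73), np.float64(-0.36), np.float64(-0.0)), (np.float64(0.73), np.float64(-0.74), np.float64(-0.0))]
[(np.float64(0.54), np.float64(0.78), np.float64(-0.01)), (np.float64(0.54), np.float64(0.4), np.float64(-0.0)), (np.float64(0.54), np.float64(0.02), np.float64(0.0)), (np.float64(0.53), np.float64(-0.34), np.float64(0.03)), (np
[... 2833 characters left out ...]
p.float64(0.0))]
{'time': 0.1, 'q': array([ 9.65497556e-01,  5.28352427e-01,  1.43379860e+00, -2.63528179e-05,
        1.18140915e+00, -1.78511845e-01]), 'joint_velocities': array([ 0.00135539, -0.00300275, -0.00415172,  0.0010991 , -0.00118567,
        0.00061435]), 'joint_torque': array([-4.11072624e-04, -4.40984666e+01, -1.77150786e+01,  6.34925743e-02,
        5.33211802e-02, -2.64861131e-05]), 'position': array([0.25831353, 0.56837898, 0.22167449]), 'tool_rot': array([ 2.11772602e-01,  9.77318473e-01, -9.13832859e-04, -3.64487662e-04]), 'ft_force': array([-0.3635807 , -0.23384705,  0.11609428]), 'moment': array([-0.05860112,  0.06902784,  0.0218963 ]), 'grip_width': 0.08712133496588932}
```

View pics/top0.png

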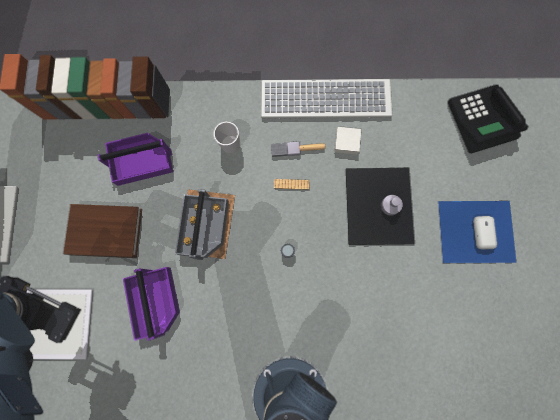

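View pics/side0.png

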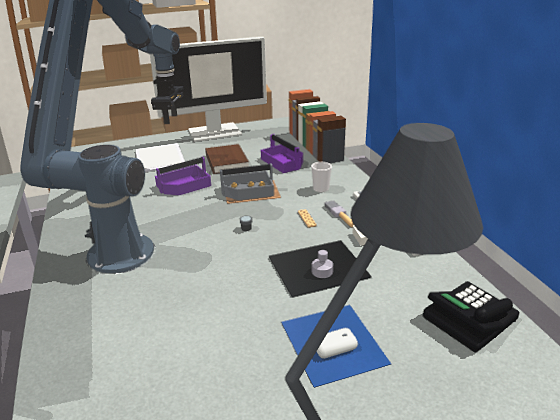

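The top view shows the grey tray at about (205,225) on the cork, the weight's knob at (392,205), and the board spanning (346–414, 167–246). The two purple trays are decoys. The desk between the loupe (288,250) and the board looks free to park the tray. The side view agrees. Next I'll measure.

Run:
```python
from h import *
z=np.load('pics/top0.npz');P,D,W=z['P'],z['D'],z['W']
hsv=cv2.cvtColor(P,cv2.COLOR_BGR2HSV);v,u=np.mgrid[:420,:560]
def roi(a,b,c,d): return (u>=a)&(u<=b)&(v>=c)&(v<=d)&(D>0)
def rect(n,m,pr=True):
    p=W[m]; r=cv2.minAreaRect(p[:,:2].astype(np.float32)); print(n,m.sum(),'c',np.round(r[0],4),'s',np.round(r[1],4),'a',round(r[2],1),'zmed',np.round(np.median(p[:,2]),4)); return r
H=W[...,2]
t=roi(170,245,180,270)
hm=t&(H>.09)&(H<.115); rect('handle',hm)
p=W[hm][:,:2]; c=p.mean(0); e=np.linalg.svd(p-c,full_matrices=False)[2][0]; print('dir',np.degrees(np.arctan2(e[1],e[0])),c)
rect('trayrim',t&(H>.040)&(H<.056))
cork=t&(hsv[...,0]>5)&(hsv[...,0]<18)&(hsv[...,1]>90)&(H<.012); rect('cork',cork)
b=roi(335,425,160,255); rect('board',b&(hsv[...,2]<60)&(H<.02))
wm=b&(H>.03); rect('weight>30',wm); k=b&(H>.055); rect('knob',k); print(H[b].max())
rect('loupe',roi(270,305,230,265)&(H>.025)); rect('scale',roi(265,320,172,195)&(hsv[...,1]>90)&(hsv[...,0]<25))
rect('purpleS',roi(115,185,255,345)&(hsv[...,0]>125)&(hsv[...,0]<160)&(hsv[...,1]>90))
rect('cup',roi(205,245,115,180)&(H>.07)); rect('book',roi(60,145,200,262)&(H>.025)&(H<.05))
rect('keyboard?',roi(255,395,75,125)&(H>.008)); rect('brush',roi(265,330,135,162)&(H>.006)); rect('mouse',roi(470,500,210,250)&(H>.01))
s=cv2.resize(P[180:270,165:250],None,fx=7,fy=6,interpolation=cv2.INTER_CUBIC);cv2.imwrite('pics/traycrop.png',s)
```

```text
handle 344 c [0.4854 0.2579] s [0.0192 0.1961] a 84.4 zmed 0.1003
dir 174.13818833074276 [0.48401032 0.25813147]
trayrim 327 c [0.4843 0.2595] s [0.1319 0.1936] a 83.9 zmed 0.0458
cork 469 c [0.4991 0.253 ] s [0.1462 0.1984] a 82.6 zmed 0.0015
board 4501 c [ 0.5512 -0.2794] s [0.2396 0.1973] a 0.4 zmed 0.0073
weight>30 307 c [ 0.5494 -0.3141] s [0.0588 0.0565] a 87.6 zmed 0.0387
knob 76 c [ 0.5485 -0.3129] s [0.0247 0.0236] a 35.9 zmed 0.0747
0.08171574636360782
loupe 159 c [0.4111 0.0022] s [0.0383 0.0388] a 89.6 zmed 0.0372
scale 309 c [ 0.621  -0.0096] s [0.1066 0.03  ] a 87.0 zmed 0.0067
purpleS 2668 c [0.2614 0.3972] s [0.1942 0.1322] a 14.0 zmed 0.0035
cup 229 c [0.7543 0.1831] s [0.0732 0.0721] a 3.0 zmed 0.0882
book 3498 c [0.4751 0.5643] s [0.2133 0.1537] a 87.4 zmed 0.0337
keyboard? 4955 c [ 0.9053 -0.1242] s [0.1334 0.4212] a 0.0 zmed 0.0191
brush 527 c [ 0.7473 -0.0365] s [0.0611 0.1803] a 7.9 zmed 0.0171
mouse 679 c [ 0.4641 -0.5877] s [0.0992 0.0602] a 1.8 zmed 0.0312
```

View pics/traycrop.png

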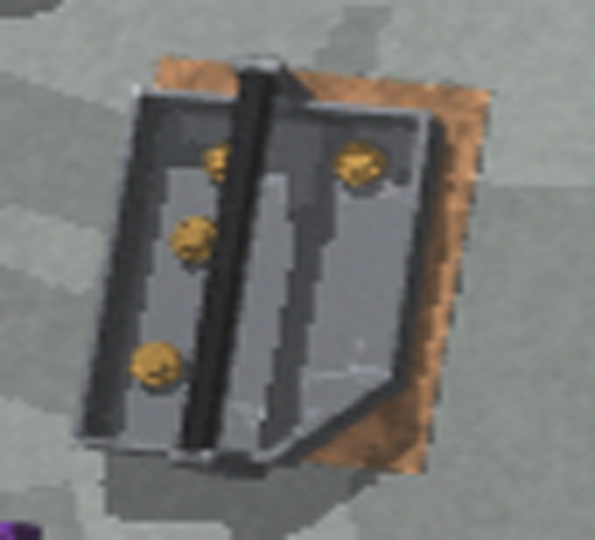

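Tray yaw is about -6° with its cut corner at world (-x,-y), and the handle centre is (0.4845, 0.258). The plan has three parts:
1. Park the tray on the free desk at (0.352, -0.195), yaw -90°.
2. Move the weight to the mat.
3. Fetch the tray and hold it tilted over the board.

Now a small planner that prints rows.

```bash
cat >> h.py <<'E'
def down(yaw): # tool down, tool x at world angle yaw (deg)
    return Ro.from_euler('z',yaw,degrees=True)*Ro.from_euler('x',180,degrees=True)
def plan(p0,R0,p1,R1,n,op):
    """n rows, straight line + slerp"""
    w=(R0.inv()*R1).as_rotvec(degrees=True); d=(np.array(p1)-p0)/n; rows=[]
    for i in range(n):
        R=R0*Ro.from_rotvec(w*i/n,degrees=True); rows.append([*np.round(R.inv().apply(d),3),*np.round(w/n,1),op])
    print(' [',',\n'.join(str([float(x) for x in r]) for r in rows),']'); return np.array(p1),R1
def now():
    o=robot.get_obs(); R=Ro.from_quat(o['tool_rot']); x=R.apply([1,0,0]); print('t',round(o['time'],2),'pos',np.round(o['position'],4),'xyaw',round(np.degrees(np.arctan2(x[1],x[0])),1),'F',np.round(o['ft_force'],1),'gw',round(o['grip_width'],4),'q',np.round(o['q'],2)); return o['position'],R
E
python3 - <<'E'
from h import *
p,R=now(); plan(p,R,[.4845,.258,.17],down(174.1),9,1)
E
```

```text
t 0.1 pos [0.2583 0.5684 0.2217] xyaw 155.5 F [-0.4 -0.2  0.1] gw 0.0871 q [ 0.97  0.53  1.43 -0.    1.18 -0.18]
 [ [-0.037, -0.021, 0.006, -0.0, -0.0, -2.1, 1.0],
[-0.036, -0.022, 0.006, -0.0, -0.0, -2.1, 1.0],
[-0.036, -0.024, 0.006, -0.0, -0.0, -2.1, 1.0],
[-0.035, -0.025, 0.006, -0.0, -0.0, -2.1, 1.0],
[-0.034, -0.026, 0.006, -0.0, -0.0, -2.1, 1.0],
[-0.033, -0.027, 0.006, -0.0, -0.0, -2.1, 1.0],
[-0.032, -0.028, 0.006, -0.0, -0.0, -2.1, 1.0],
[-0.031, -0.03, 0.006, -0.0, -0.0, -2.1, 1.0],
[-0.03, -0.031, 0.006, -0.0, -0.0, -2.1, 1.0] ]
```

Emit:
drive_tool --pt "-0.037 -0.021 0.006 0 0 -2.1 1" --pt "-0.036 -0.022 0.006 0 0 -2.1 1" --pt "-0.036 -0.024 0.006 0 0 -2.1 1" --pt "-0.035 -0.025 0.006 0 0 -2.1 1" --pt "-0.034 -0.026 0.006 0 0 -2.1 1"

```text
time: 0.72
position: [0.3855, 0.3951, 0.192]
tool_rot: [0.121, 0.993, -0.0, -0.0]
ft_force: [0.9, 0.1, 0.1]
grip_width: 0.0866
```

Emit:
drive_tool --pt "-0.033 -0.027 0.006 0 0 -2.1 1" --pt "-0.032 -0.028 0.006 0 0 -2.1 1" --pt "-0.031 -0.03 0.006 0 0 -2.1 1" --pt "-0.03 -0.031 0.006 0 0 -2.1 1" --pt "0 0 0 0 0 0 1"

```text
time: 1.35
position: [0.4888, 0.2564, 0.1678]
tool_rot: [0.051, 0.999, -0.0, -0.0]
ft_force: [-0.2, 0.7, 0.1]
grip_width: 0.0868
```

Run:
```python
from h import *
p,R=now(); plan(p,R,[.4845,.258,.074],down(174.1),3,1)
P,D,W=snap('side','side1')
cv2.imwrite('pics/side1c.png',cv2.resize(P[60:240,120:360],None,fx=3,fy=3))
```

```text
t 1.35 pos [0.4888 0.2564 0.1678] xyaw 174.2 F [-0.2  0.7  0.1] gw 0.0868 q [ 0.28  0.5   1.67 -0.    0.97 -1.19]
 [ [0.001, 0.0, 0.031, -0.0, -0.0, 0.0, 1.0],
[0.001, 0.0, 0.031, -0.0, -0.0, 0.0, 1.0],
[0.001, 0.0, 0.031, -0.0, -0.0, 0.0, 1.0] ]
```

View pics/side1c.png

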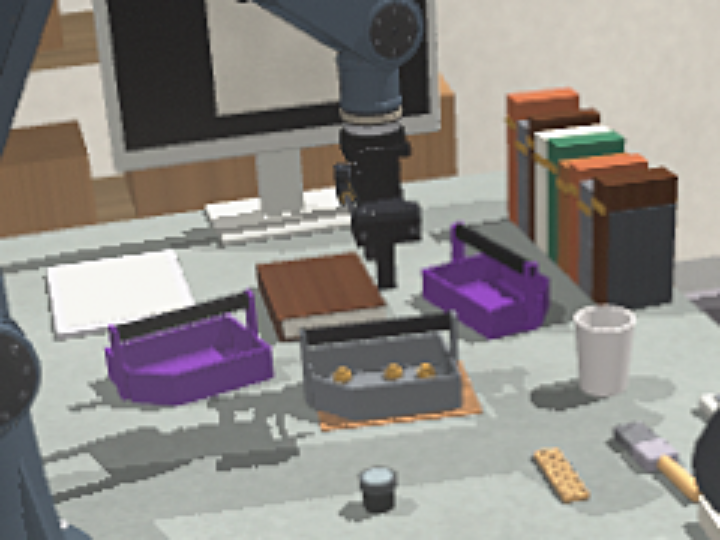

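The side crop shows the gripper directly above the bar handle, fingers at about (385,280) and bar at (380,330). Descending and gripping.

Emit:
drive_tool --pt "0.001 0 0.031 0 0 0 1" --pt "0.001 0 0.031 0 0 0 1" --pt "0.002 0 0.031 0 0 0 1" --pt "0 0 0 0 0 0 0" --pt "0 0 0 0 0 0 0" --squeeze 40

```text
time: 2.02
position: [0.4834, 0.26, 0.0764]
tool_rot: [0.048, 0.999, 0.0, 0.001]
ft_force: [-0.1, 0.5, 1.1]
grip_width: 0.0742
```

Emit:
drive_tool --pt "0 0 0 0 0 0 0" --pt "0 0 0 0 0 0 0" --pt "0 0 0 0 0 0 0" --pt "0 0 0 0 0 0 0" --squeeze 40

```text
time: 2.52
position: [0.4833, 0.2591, 0.0758]
tool_rot: [0.049, 0.999, 0.0, 0.0]
ft_force: [0.3, -0.0, -0.5]
grip_width: 0.0353
```

Run:
```python
from h import *
p,R=now(); print(np.round(R.apply([0,0,1]),3))
q,Q=plan(p,R,p+[0,0,.1],R,4,0)
q2=np.array([.352,-.195,q[2]]);plan(q,Q,q2,down(90),14,0)
```

```text
t 2.52 pos [0.4833 0.2591 0.0758] xyaw 174.4 F [ 0.3 -0.  -0.5] gw 0.0353 q [ 0.29  0.64  1.75  0.    0.75 -1.19]
[ 0.  0. -1.]
 [ [-0.0, 0.0, -0.025, 0.0, 0.0, 0.0, 0.0],
[-0.0, 0.0, -0.025, 0.0, 0.0, 0.0, 0.0],
[-0.0, 0.0, -0.025, 0.0, 0.0, 0.0, 0.0],
[-0.0, 0.0, -0.025, 0.0, 0.0, 0.0, 0.0] ]
 [ [0.006, -0.033, -0.0, 0.0, 0.0, 6.0, 0.0],
[0.003, -0.034, -0.0, 0.0, 0.0, 6.0, 0.0],
[-0.001, -0.034, -0.0, 0.0, 0.0, 6.0, 0.0],
[-0.004, -0.033, -0.0, 0.0, 0.0, 6.0, 0.0],
[-0.008, -0.033, -0.0, 0.0, 0.0, 6.0, 0.0],
[-0.011, -0.032, -0.0, 0.0, 0.0, 6.0, 0.0],
[-0.015, -0.03, -0.0, 0.0, 0.0, 6.0, 0.0],
[-0.018, -0.029, -0.0, 0.0, 0.0, 6.0, 0.0],
[-0.021, -0.027, -0.0, 0.0, 0.0, 6.0, 0.0],
[-0.023, -0.024, -0.0, 0.0, 0.0, 6.0, 0.0],
[-0.026, -0.022, -0.0, 0.0, 0.0, 6.0, 0.0],
[-0.028, -0.019, -0.0, 0.0, 0.0, 6.0, 0.0],
[-0.03, -0.016, 0.0, 0.0, 0.0, 6.0, 0.0],
[-0.031, -0.013, 0.0, 0.0, 0.0, 6.0, 0.0] ]
```

Emit:
drive_tool --pt "0 0 0 0 0 0 0" --pt "0 0 0 0 0 0 0" --pt "0 0 0 0 0 0 0" --pt "0 0 0 0 0 0 0" --pt "0 0 -0.01 0 0 0 0"

```text
time: 3.15
position: [0.4817, 0.2585, 0.0847]
tool_rot: [0.048, 0.999, -0.001, -0.002]
ft_force: [-1.0, -0.1, -3.4]
grip_width: 0.012
```

Emit:
drive_tool --pt "0 0 -0.02 0 0 0 0" --pt "0 0 -0.03 0 0 0 0" --pt "0 0 -0.03 0 0 0 0" --pt "0 0 -0.02 0 0 0 0" --pt "0 0 0 0 0 0 0"

```text
time: 3.78
position: [0.4838, 0.2592, 0.187]
tool_rot: [0.048, 0.999, 0.0, 0.001]
ft_force: [-0.6, 0.9, -3.9]
grip_width: 0.0117
```

Gripped at 12 mm and carrying about 4 N. Moving to the parking place.

Emit:
drive_tool --pt "0.003 -0.017 0 0 0 3 0" --pt "0.003 -0.017 0 0 0 3 0" --pt "0.003 -0.034 0 0 0 6 0" --pt "-0.001 -0.034 0 0 0 6 0" --pt "-0.004 -0.033 0 0 0 6 0"

```text
time: 4.4
position: [0.4427, 0.1268, 0.1847]
tool_rot: [0.258, 0.966, -0.001, -0.001]
ft_force: [0.2, -0.4, -4.3]
grip_width: 0.0115
```

Emit:
drive_tool --pt "-0.008 -0.033 0 0 0 6 0" --pt "-0.011 -0.032 0 0 0 6 0" --pt "-0.015 -0.03 0 0 0 6 0" --pt "-0.018 -0.029 0 0 0 6 0" --pt "-0.021 -0.027 0 0 0 6 0"

```text
time: 5.03
position: [0.3964, -0.0358, 0.185]
tool_rot: [0.499, 0.866, -0.0, -0.001]
ft_force: [0.5, -0.1, -4.5]
grip_width: 0.0116
```

Emit:
drive_tool --pt "-0.023 -0.024 0 0 0 6 0" --pt "-0.026 -0.022 0 0 0 6 0" --pt "-0.028 -0.019 0 0 0 6 0" --pt "-0.03 -0.016 0 0 0 6 0" --pt "-0.016 -0.007 0 0 0 3 0"

```text
time: 5.65
position: [0.3549, -0.1828, 0.1851]
tool_rot: [0.688, 0.726, -0.0, -0.0]
ft_force: [-0.2, -0.5, -4.3]
grip_width: 0.0116
```

Emit:
drive_tool --pt "-0.015 -0.006 0 0 0 3 0" --pt "0 0 0 0 0 0 0"

```text
time: 5.9
position: [0.3502, -0.1973, 0.1851]
tool_rot: [0.706, 0.709, -0.0, -0.001]
ft_force: [-0.3, 0.4, -5.2]
grip_width: 0.0116
```

Run:
```python
from h import *
p,R=now();print(np.round(R.apply([0,0,1]),3)); plan(p,R,[.352,-.195,.074],down(90),4,0)
```

```text
t 5.9 pos [ 0.3502 -0.1973  0.1851] xyaw 90.2 F [-0.3  0.4 -5.2] gw 0.0116 q [-0.79  0.29  2.01 -0.    0.84 -0.8 ]
[-0.001  0.001 -1.   ]
 [ [0.001, 0.0, 0.028, -0.0, -0.0, 0.1, 0.0],
[0.001, 0.0, 0.028, -0.0, -0.0, 0.1, 0.0],
[0.001, 0.0, 0.028, -0.0, -0.0, 0.1, 0.0],
[0.001, 0.0, 0.028, -0.0, -0.0, 0.1, 0.0] ]
```

Emit:
drive_tool --pt "0 0 0.035 0 0 0 0" --pt "0 0 0.035 0 0 0 0" --pt "0 0 0.025 0 0 0 0" --pt "0 0 0.01 0 0 0 0" --pt "0 0 0.004 0 0 0 0"

```text
time: 6.52
position: [0.3514, -0.1962, 0.0763]
tool_rot: [0.704, 0.71, 0.0, -0.0]
ft_force: [-0.2, -0.3, -3.8]
grip_width: 0.0115
```

Emit:
drive_tool --pt "0 0 0.002 0 0 0 0" --pt "0 0 0.001 0 0 0 0" --pt "0 0 0 0 0 0 0"

```text
time: 6.9
position: [0.3517, -0.1967, 0.074]
tool_rot: [0.704, 0.71, -0.0, 0.001]
ft_force: [0.2, 0.3, -3.9]
grip_width: 0.0118
```

Emit:
drive_tool --pt "0 0 0.001 0 0 0 0" --pt "0 0 0.001 0 0 0 0" --pt "0 0 0 0 0 0 0"

```text
time: 7.28
position: [0.3517, -0.1966, 0.0725]
tool_rot: [0.704, 0.71, -0.0, 0.001]
ft_force: [-0.4, 0.9, 8.6]
grip_width: 0.0117
```

Touched down (8.6 N). Releasing and going to the weight.

Emit:
drive_tool --pt "0 0 0 0 0 0 0.7" --pt "0 0 0 0 0 0 0.7" --pt "0 0 0 0 0 0 0.7" --pt "0 0 0 0 0 0 0.7" --pt "0 0 -0.02 0 0 0 0.7"

```text
time: 7.9
position: [0.3508, -0.1959, 0.0909]
tool_rot: [0.704, 0.71, 0.0, -0.002]
ft_force: [-0.1, 0.3, -0.4]
grip_width: 0.0535
```

Emit:
drive_tool --pt "0 0 -0.03 0 0 0 0.7" --pt "0 0 -0.03 0 0 0 0.7" --pt "0 0 0 0 0 0 0.7"

```text
time: 8.28
position: [0.3525, -0.1975, 0.1531]
tool_rot: [0.704, 0.71, -0.0, 0.002]
ft_force: [-0.2, -0.3, -0.4]
grip_width: 0.0608
```

Run:
```python
from h import *
p,R=now(); plan(p,R,[.549,-.3135,.13],down(90),5,.7)
P,D,W=snap('top','top2')
```

```text
t 8.28 pos [ 0.3525 -0.1975  0.1531] xyaw 90.5 F [-0.2 -0.3 -0.4] gw 0.0608 q [-0.79  0.36  2.04 -0.    0.74 -0.8 ]
 [ [-0.024, 0.039, 0.005, 0.0, 0.0, 0.1, 0.7],
[-0.023, 0.039, 0.005, 0.0, 0.0, 0.1, 0.7],
[-0.023, 0.039, 0.005, 0.0, 0.0, 0.1, 0.7],
[-0.023, 0.039, 0.005, 0.0, 0.0, 0.1, 0.7],
[-0.023, 0.039, 0.005, 0.0, 0.0, 0.1, 0.7] ]
```

View pics/top2.png

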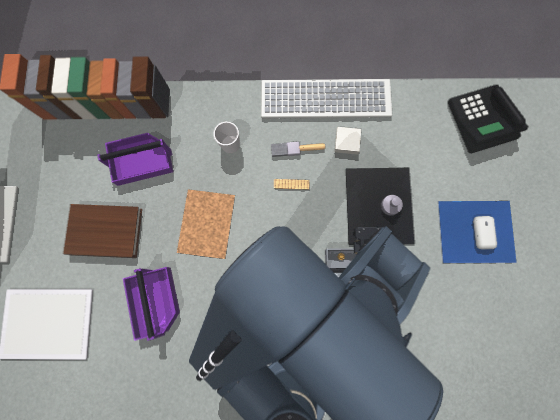

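The cork mat is now free, spanning (178–235, 190–258). The weight is unmoved at (392,205), and the tray is parked under the arm at about (345,265). Going to the weight and re-measuring the mat.

Emit:
drive_tool --pt "-0.024 0.039 0.005 0 0 0.5 0.7" --pt "-0.023 0.039 0.005 0 0 0 0.7" --pt "-0.023 0.039 0.005 0 0 0 0.7" --pt "-0.023 0.039 0.005 0 0 0 0.7" --pt "-0.023 0.039 0.005 0 0 0 0.7"

```text
time: 8.95
position: [0.5469, -0.3123, 0.124]
tool_rot: [0.707, 0.707, -0.0, -0.002]
ft_force: [0.3, -0.7, 0.4]
grip_width: 0.061
```

Emit:
drive_tool --pt "0 0 0 0 0 0 0.7"

```text
time: 9.07
position: [0.5485, -0.3138, 0.124]
tool_rot: [0.707, 0.707, 0.0, 0.0]
ft_force: [-0.9, 0.2, 0.5]
grip_width: 0.0613
```

Run:
```python
from h import *
p,R=now(); plan(p,R,[.549,-.3135,.047],down(90),3,.7)
z=np.load('pics/top2.npz');P,W=z['P'],z['W'];hsv=cv2.cvtColor(P,cv2.COLOR_BGR2HSV);v,u=np.mgrid[:420,:560]
m=(u>165)&(u<245)&(v>180)&(v<270)&(hsv[...,0]<20)&(hsv[...,1]>90)
print(cv2.minAreaRect(W[m][:,:2].astype(np.float32)))
P,D,W=snap('side','side3'); cv2.imwrite('pics/side3c.png',cv2.resize(P[170:310,180:400],None,fx=3,fy=3))
```

```text
t 9.07 pos [ 0.5485 -0.3138  0.124 ] xyaw 90.0 F [-0.9  0.2  0.5] gw 0.0613 q [-0.7   0.65  1.5   0.    0.99 -0.7 ]
 [ [0.0, 0.0, 0.026, 0.0, 0.0, -0.0, 0.7],
[0.0, 0.0, 0.026, 0.0, 0.0, -0.0, 0.7],
[0.0, 0.0, 0.026, 0.0, 0.0, -0.0, 0.7] ]
((0.4668642580509186, 0.150356262922287), (0.394074946641922, 0.2195315659046173), 72.5760498046875)
```

View pics/side3c.png

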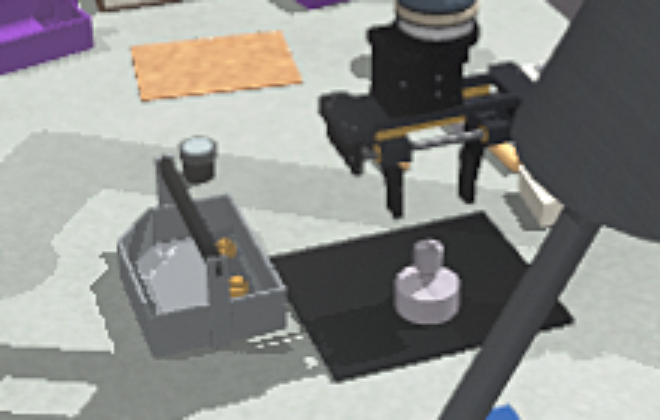

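The side crop shows the tray parked upright with its nuts inside, just short of the board. The open jaws are above the weight's knob at (428,250). Descending and gripping.

Emit:
drive_tool --pt "0 0 0.026 0 0 0 0.7" --pt "0 0 0.026 0 0 0 0.7" --pt "0 0 0.025 0 0 0 0.7" --pt "0 0 0 0 0 0 0.7" --pt "0 0 0 0 0 0 0" --squeeze 40

```text
time: 9.75
position: [0.5461, -0.312, 0.0499]
tool_rot: [0.707, 0.707, -0.0, -0.0]
ft_force: [0.8, -0.2, 0.6]
grip_width: 0.0564
```

Emit:
drive_tool --pt "0 0 0 0 0 0 0" --pt "0 0 0 0 0 0 0" --pt "0 0 0 0 0 0 0" --pt "0 0 0 0 0 0 0" --pt "0 0 0 0 0 0 0"

```text
time: 10.38
position: [0.5483, -0.313, 0.0505]
tool_rot: [0.708, 0.707, 0.001, 0.002]
ft_force: [5.0, 0.3, 2.1]
grip_width: 0.025
```

Run:
```python
from h import *
p,R=now(); q=p+[0,0,.1]; plan(q,R,[.499,.253,q[2]],down(130),15,0)
z=np.load('pics/top2.npz');P,W,D=z['P'],z['W'],z['D'];hsv=cv2.cvtColor(P,cv2.COLOR_BGR2HSV);v,u=np.mgrid[:420,:560]
m=((u>165)&(u<245)&(v>180)&(v<270)&(hsv[...,0]<20)&(hsv[...,1]>90)&(D>0)).astype(np.uint8);m=cv2.morphologyEx(m,cv2.MORPH_OPEN,np.ones((5,5)))>0
print(cv2.minAreaRect(W[m][:,:2].astype(np.float32)),W[m].mean(0))
```

```text
t 10.38 pos [ 0.5483 -0.313   0.0505] xyaw 89.9 F [5.  0.3 2.1] gw 0.025 q [-0.7   0.76  1.54  0.    0.84 -0.7 ]
 [ [0.038, -0.003, -0.0, 0.0, 0.0, -2.7, 0.0],
[0.038, -0.002, -0.0, 0.0, 0.0, -2.7, 0.0],
[0.038, 0.0, -0.0, 0.0, 0.0, -2.7, 0.0],
[0.038, 0.002, -0.0, 0.0, 0.0, -2.7, 0.0],
[0.038, 0.004, -0.0, 0.0, 0.0, -2.7, 0.0],
[0.037, 0.005, -0.0, 0.0, 0.0, -2.7, 0.0],
[0.037, 0.007, -0.0, 0.0, 0.0, -2.7, 0.0],
[0.037, 0.009, -0.0, 0.0, 0.0, -2.7, 0.0],
[0.036, 0.011, -0.0, 0.0, 0.0, -2.7, 0.0],
[0.036, 0.012, -0.0, 0.0, 0.0, -2.7, 0.0],
[0.035, 0.014, -0.0, 0.0, 0.0, -2.7, 0.0],
[0.035, 0.016, -0.0, 0.0, 0.0, -2.7, 0.0],
[0.034, 0.017, -0.0, 0.0, 0.0, -2.7, 0.0],
[0.033, 0.019, -0.0, 0.0, 0.0, -2.7, 0.0],
[0.032, 0.02, -0.0, 0.0, 0.0, -2.7, 0.0] ]
((0.4994570016860962, 0.25413545966148376), (0.1491149365901947, 0.1990775167942047), 82.52595520019531) [0.4976126  0.25363106 0.00132048]
```

Emit:
drive_tool --pt "0 0 -0.015 0 0 0 0" --pt "0 0 -0.03 0 0 0 0" --pt "0 0 -0.03 0 0 0 0" --pt "0 0 -0.02 0 0 0 0" --pt "0 0 0 0 0 0 0"

```text
time: 11.0
position: [0.5459, -0.3124, 0.1454]
tool_rot: [0.707, 0.707, -0.0, 0.0]
ft_force: [-0.3, 0.1, -7.0]
grip_width: 0.0248
```

Emit:
drive_tool --pt "0.012 -0.001 0 0 0 0 0" --pt "0.026 -0.003 0 0 0 0 0" --pt "0.038 -0.003 0 0 0 0 0" --pt "0.038 -0.003 0 0 0 0 0" --pt "0.038 -0.003 0 0 0 0 0"

```text
time: 11.62
position: [0.5316, -0.1576, 0.1428]
tool_rot: [0.707, 0.707, -0.001, -0.003]
ft_force: [0.6, 0.6, -6.0]
grip_width: 0.0249
```

Emit:
drive_tool --pt "0.038 -0.004 0 0 0 0 0" --pt "0.038 -0.003 0 0 0 0 0" --pt "0.038 -0.003 0 0 0 0 0" --pt "0.038 -0.003 0 0 0 0 0" --pt "0.038 -0.004 0 0 0 0 0"

```text
time: 12.25
position: [0.5146, 0.0317, 0.1432]
tool_rot: [0.707, 0.707, -0.001, -0.002]
ft_force: [0.7, 0.2, -6.0]
grip_width: 0.0245
```

Emit:
drive_tool --pt "0.038 -0.003 0 0 0 0 0" --pt "0.038 -0.003 0 0 0 0 0" --pt "0.038 -0.003 0 0 0 0 0" --pt "0.038 -0.004 0 0 0 0 0" --pt "0.038 -0.003 0 0 0 0 0"

```text
time: 12.88
position: [0.4983, 0.2209, 0.143]
tool_rot: [0.707, 0.707, -0.002, -0.001]
ft_force: [1.3, 0.6, -5.7]
grip_width: 0.0248
```

Emit:
drive_tool --pt "0.024 -0.002 0 0 0 0 0" --pt "0.01 -0.001 0 0 0 0 0" --pt "0 0 0 0 0 0 0" --pt "0 0 0 0 0 0 0"

```text
time: 13.38
position: [0.4977, 0.2527, 0.1441]
tool_rot: [0.708, 0.707, -0.001, -0.0]
ft_force: [0.3, -0.9, -5.7]
grip_width: 0.0248
```

Run:
```python
from h import *
p,R=now(); print(np.round(R.apply([0,0,1]),3));plan(p,R,[.4985,.2535,.0495],down(90),5,0)
P,D,W=snap('side','side4'); cv2.imwrite('pics/side4c.png',cv2.resize(P[110:260,160:380],None,fx=3,fy=3))
```

```text
t 13.38 pos [0.4977 0.2527 0.1441] xyaw 89.9 F [ 0.3 -0.9 -5.7] gw 0.0248 q [ 0.27  0.54  1.68 -0.    0.92  0.27]
[-0.001 -0.001 -1.   ]
 [ [0.0, 0.0, 0.019, -0.0, 0.0, -0.0, 0.0],
[0.0, 0.0, 0.019, -0.0, 0.0, -0.0, 0.0],
[0.0, 0.0, 0.019, -0.0, 0.0, -0.0, 0.0],
[0.0, 0.0, 0.019, -0.0, 0.0, -0.0, 0.0],
[0.0, 0.0, 0.019, -0.0, 0.0, -0.0, 0.0] ]
```

View pics/side4c.png

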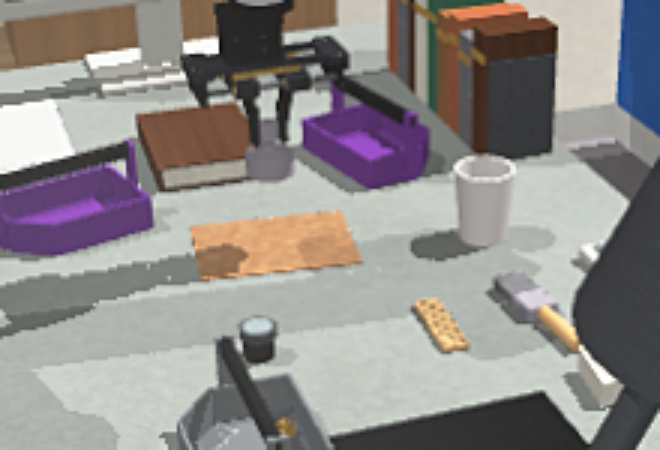

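The weight hangs upright (265,160) above the mat (275,245). Lowering.

Emit:
drive_tool --pt "0 0 0.025 0 0 0 0" --pt "0 0 0.03 0 0 0 0" --pt "0 0 0.025 0 0 0 0" --pt "0 0 0.01 0 0 0 0" --pt "0 0 0.004 0 0 0 0"

```text
time: 14.05
position: [0.4985, 0.2532, 0.0504]
tool_rot: [0.708, 0.706, -0.0, -0.0]
ft_force: [0.5, 0.3, -4.8]
grip_width: 0.0246
```

Emit:
drive_tool --pt "0 0 0.002 0 0 0 0" --pt "0 0 0.001 0 0 0 0" --pt "0 0 0 0 0 0 0"

```text
time: 14.42
position: [0.4984, 0.2539, 0.0481]
tool_rot: [0.707, 0.707, 0.0, 0.0]
ft_force: [0.1, 0.7, -5.8]
grip_width: 0.0248
```

Emit:
drive_tool --pt "0 0 0.001 0 0 0 0" --pt "0 0 0.001 0 0 0 0" --pt "0 0 0 0 0 0 0"

```text
time: 14.8
position: [0.498, 0.2537, 0.0455]
tool_rot: [0.707, 0.707, -0.0, -0.0]
ft_force: [-0.5, 0.5, -5.8]
grip_width: 0.0253
```

Emit:
drive_tool --pt "0 0 0.001 0 0 0 0" --pt "0 0 0 0 0 0 0"

```text
time: 15.05
position: [0.4983, 0.2539, 0.0452]
tool_rot: [0.707, 0.707, 0.0, 0.0]
ft_force: [-1.9, -0.3, 1.3]
grip_width: 0.0246
```

In contact. Releasing and rising.

Emit:
drive_tool --pt "0 0 0 0 0 0 0.7" --pt "0 0 0 0 0 0 0.7" --pt "0 0 0 0 0 0 0.7" --pt "0 0 0 0 0 0 0.7" --pt "0 0 -0.02 0 0 0 0.7"

```text
time: 15.68
position: [0.4969, 0.2533, 0.0635]
tool_rot: [0.707, 0.707, -0.002, -0.001]
ft_force: [0.8, -0.6, 0.9]
grip_width: 0.0594
```

Emit:
drive_tool --pt "0 0 -0.04 0 0 0 0.7" --pt "0 0 -0.04 0 0 0 0.7" --pt "0 0 -0.02 0 0 0 0.7" --pt "0 0 0 0 0 0 0.7"

```text
time: 16.18
position: [0.4993, 0.2541, 0.1662]
tool_rot: [0.707, 0.707, 0.002, 0.001]
ft_force: [0.1, -0.2, -1.2]
grip_width: 0.061
```

Run:
```python
from h import *
p,R=now()
P,D,W=snap('top','top5'); v,u=np.mgrid[:420,:560]; H=W[...,2]
hsv=cv2.cvtColor(P,cv2.COLOR_BGR2HSV)
m=(abs(W[...,0]-.35)<.12)&(abs(W[...,1]+.2)<.12)&(H>.09)&(H<.115)
r=cv2.minAreaRect(W[m][:,:2].astype(np.float32));print('handle',r,m.sum())
plan(p,R,[.3517,-.1966,p[2]],R,13,.7)
P,D,W=snap('side','side5')
m=(abs(W[...,0]-.5)<.06)&(abs(W[...,1]-.25)<.06)&(W[...,2]>.012)&(W[...,2]<.08);print('weight',W[m].min(0),W[m].max(0))
cv2.imwrite('pics/side5c.png',cv2.resize(P[110:260,160:380],None,fx=3,fy=3))
```

```text
t 16.18 pos [0.4993 0.2541 0.1662] xyaw 89.9 F [ 0.1 -0.2 -1.2] gw 0.061 q [ 0.27  0.51  1.66 -0.    0.97  0.27]
handle ((0.3522251844406128, -0.2012927234172821), (0.016739442944526672, 0.1949334740638733), 0.5812844634056091) 320
 [ [-0.035, -0.011, -0.0, 0.0, 0.0, 0.0, 0.7],
[-0.035, -0.011, -0.0, 0.0, 0.0, 0.0, 0.7],
[-0.035, -0.011, -0.0, 0.0, 0.0, 0.0, 0.7],
[-0.035, -0.011, -0.0, 0.0, 0.0, 0.0, 0.7],
[-0.035, -0.011, -0.0, 0.0, 0.0, 0.0, 0.7],
[-0.035, -0.011, -0.0, 0.0, 0.0, 0.0, 0.7],
[-0.035, -0.011, -0.0, 0.0, 0.0, 0.0, 0.7],
[-0.035, -0.011, -0.0, 0.0, 0.0, 0.0, 0.7],
[-0.035, -0.011, -0.0, 0.0, 0.0, 0.0, 0.7],
[-0.035, -0.011, -0.0, 0.0, 0.0, 0.0, 0.7],
[-0.035, -0.011, -0.0, 0.0, 0.0, 0.0, 0.7],
[-0.035, -0.011, -0.0, 0.0, 0.0, 0.0, 0.7],
[-0.035, -0.011, -0.0, 0.0, 0.0, 0.0, 0.7] ]
weight [0.46648582 0.21828057 0.01208178] [0.52609482 0.28513731 0.07712995]
```

View pics/side5c.png

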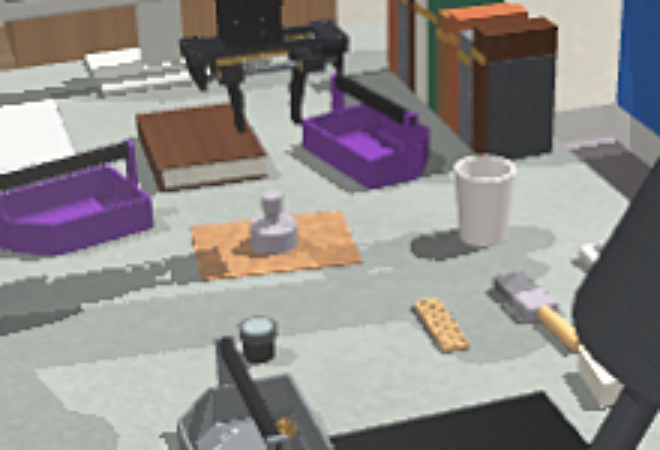

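The weight stands upright near the mat's centre: measured x 0.466–0.526, y 0.218–0.285, on a mat of about ±0.1 by ±0.075 around (0.499, 0.254). Back to the tray.

Emit:
drive_tool --pt "-0.035 -0.011 0 0 0 0 0.6" --pt "-0.035 -0.011 0 0 0 0 0.6" --pt "-0.035 -0.011 0 0 0 0 0.6" --pt "-0.035 -0.011 0 0 0 0 0.6" --pt "-0.035 -0.011 0 0 0 0 0.6"

```text
time: 16.9
position: [0.4415, 0.0778, 0.1632]
tool_rot: [0.707, 0.707, -0.001, -0.001]
ft_force: [-0.1, -0.3, 0.3]
grip_width: 0.0522
```

Emit:
drive_tool --pt "-0.035 -0.011 0 0 0 0 0.6" --pt "-0.035 -0.011 0 0 0 0 0.6" --pt "-0.035 -0.011 0 0 0 0 0.6" --pt "-0.035 -0.011 0 0 0 0 0.6" --pt "-0.035 -0.011 0 0 0 0 0.6"

```text
time: 17.52
position: [0.3865, -0.0968, 0.1634]
tool_rot: [0.707, 0.707, -0.0, -0.001]
ft_force: [0.7, 0.2, 0.2]
grip_width: 0.0521
```

Emit:
drive_tool --pt "-0.035 -0.012 0 0 0 0 0.6" --pt "-0.035 -0.012 0 0 0 0 0.6" --pt "-0.034 -0.013 0 0 0 0 0.6" --pt "0 0 0 0 0 0 0.6" --pt "0 0 0 0 0 0 0.6"

```text
time: 18.15
position: [0.3499, -0.1991, 0.1637]
tool_rot: [0.708, 0.707, 0.0, -0.002]
ft_force: [0.7, 0.2, -0.5]
grip_width: 0.0524
```

Run:
```python
from h import *
p,R=now(); plan(p,R,[.352,-.200,.073],down(90.5),3,.6)
```

```text
t 18.15 pos [ 0.3499 -0.1991  0.1637] xyaw 89.9 F [ 0.7  0.2 -0.5] gw 0.0524 q [-0.8   0.34  2.03  0.    0.78 -0.8 ]
 [ [-0.0, 0.001, 0.03, -0.0, -0.0, -0.2, 0.6],
[-0.0, 0.001, 0.03, -0.0, -0.0, -0.2, 0.6],
[-0.0, 0.001, 0.03, -0.0, -0.0, -0.2, 0.6] ]
```

Emit:
drive_tool --pt "0 0.001 0.03 0 0 0 0.6" --pt "0 0.001 0.03 0 0 0 0.6" --pt "0 0 0.03 0 0 0 0.6" --pt "0 0 0 0 0 0 0.6" --pt "0 0 0 0 0 0 0" --squeeze 60

```text
time: 18.77
position: [0.3529, -0.1995, 0.075]
tool_rot: [0.707, 0.707, 0.0, -0.0]
ft_force: [1.0, 0.0, -0.6]
grip_width: 0.0478
```

Emit:
drive_tool --pt "0 0 0 0 0 0 0" --pt "0 0 0 0 0 0 0" --pt "0 0 0 0 0 0 0" --pt "0 0 0 0 0 0 0" --pt "0 0 0 0 0 0 0"

```text
time: 19.4
position: [0.3526, -0.2002, 0.0749]
tool_rot: [0.707, 0.707, -0.0, 0.0]
ft_force: [-1.4, 0.6, 4.9]
grip_width: 0.0117
```

Emit:
drive_tool --pt "0 0 0 0 0 0 0" --pt "0 0 0 0 0 0 0"

```text
time: 19.65
position: [0.3525, -0.2002, 0.0748]
tool_rot: [0.707, 0.707, -0.0, 0.0]
ft_force: [-1.5, 0.1, 5.7]
grip_width: 0.0111
```

Emit:
drive_tool --pt "0 0 -0.015 0 0 0 0" --pt "0 0 -0.035 0 0 0 0" --pt "0 0 -0.045 0 0 0 0" --pt "0 0 -0.045 0 0 0 0" --pt "0 0 -0.035 0 0 0 0"

```text
time: 20.27
position: [0.3523, -0.1997, 0.2506]
tool_rot: [0.708, 0.707, 0.0, -0.0]
ft_force: [0.8, 0.4, -4.9]
grip_width: 0.0116
```

Emit:
drive_tool --pt "0 0 -0.015 0 0 0 0" --pt "0 0 0 0 0 0 0"

```text
time: 20.52
position: [0.3527, -0.2001, 0.2648]
tool_rot: [0.707, 0.707, 0.0, 0.001]
ft_force: [-0.2, -0.3, -3.7]
grip_width: 0.0112
```

Run:
```python
from h import *
p,R=now(); q,Q=plan(p,R,[.583,-.264,p[2]],down(-20),14,0)
```

```text
t 20.52 pos [ 0.3527 -0.2001  0.2648] xyaw 89.9 F [-0.2 -0.3 -3.7] gw 0.0112 q [-0.79  0.17  1.89  0.    1.08 -0.79]
 [ [-0.005, 0.016, 0.0, 0.0, -0.0, 7.9, 0.0],
[-0.002, 0.017, 0.0, 0.0, -0.0, 7.9, 0.0],
[0.0, 0.017, 0.0, 0.0, -0.0, 7.9, 0.0],
[0.002, 0.017, 0.0, 0.0, -0.0, 7.9, 0.0],
[0.005, 0.016, 0.0, 0.0, -0.0, 7.9, 0.0],
[0.007, 0.016, 0.0, 0.0, -0.0, 7.9, 0.0],
[0.009, 0.015, 0.0, 0.0, -0.0, 7.9, 0.0],
[0.011, 0.013, 0.0, 0.0, -0.0, 7.9, 0.0],
[0.013, 0.012, 0.0, 0.0, -0.0, 7.9, 0.0],
[0.014, 0.01, 0.0, 0.0, -0.0, 7.9, 0.0],
[0.015, 0.008, 0.0, 0.0, -0.0, 7.9, 0.0],
[0.016, 0.006, 0.0, 0.0, -0.0, 7.9, 0.0],
[0.017, 0.003, 0.0, 0.0, -0.0, 7.9, 0.0],
[0.017, 0.001, 0.0, 0.0, -0.0, 7.9, 0.0] ]
```

Emit:
drive_tool --pt "-0.005 0.016 0 0 0 4 0" --pt "-0.002 0.017 0 0 0 8 0" --pt "0 0.017 0 0 0 8 0" --pt "0.002 0.017 0 0 0 8 0" --pt "0.005 0.016 0 0 0 8 0"

```text
time: 21.15
position: [0.4347, -0.2182, 0.2622]
tool_rot: [0.892, 0.451, -0.001, -0.002]
ft_force: [1.1, 0.0, -3.4]
grip_width: 0.0115
```

Emit:
drive_tool --pt "0.007 0.016 0 0 0 8 0" --pt "0.009 0.015 0 0 0 8 0" --pt "0.011 0.013 0 0 0 8 0" --pt "0.013 0.012 0 0 0 8 0" --pt "0.014 0.01 0 0 0 8 0"

```text
time: 21.78
position: [0.5193, -0.2374, 0.2617]
tool_rot: [0.993, 0.119, -0.002, -0.002]
ft_force: [-0.4, 0.6, -3.9]
grip_width: 0.0115
```

Emit:
drive_tool --pt "0.015 0.008 0 0 0 8 0" --pt "0.016 0.006 0 0 0 8 0" --pt "0.017 0.003 0 0 0 8 0" --pt "0.017 0.001 0 0 0 8 0" --pt "0 0 0 0 0 2 0"

```text
time: 22.4
position: [0.5863, -0.2538, 0.2615]
tool_rot: [0.985, -0.174, -0.002, -0.001]
ft_force: [-1.6, -0.2, -4.1]
grip_width: 0.0113
```

Emit:
drive_tool --pt "0 0 0 -2 -2 0 0" --pt "0 0 0 -4 -4 0 0" --pt "0 0 0 -4 -4 0 0"

```text
time: 22.78
position: [0.585, -0.2538, 0.2633]
tool_rot: [0.977, -0.172, -0.103, 0.071]
ft_force: [0.1, 0.1, -4.1]
grip_width: 0.0116
```

Run:
```python
from h import *
p,R=now(); print(np.round(R.apply([0,0,1]),3))
```

```text
t 22.77 pos [ 0.585  -0.2538  0.2633] xyaw -20.9 F [ 0.1  0.1 -4.1] gw 0.0116 q [-0.49  0.59  1.22 -0.2   1.49  1.46]
[-0.226 -0.102 -0.969]
```

Tilt direction is as planned. Continuing to about 36°.

Emit:
drive_tool --pt "0 0 0 -4 -4 0 0" --pt "0 0 0 -4 -4 0 0" --pt "0 0 0 -4 -4 0 0" --pt "0 0 0 -3 -3 0 0" --pt "0 0 0 0 0 0 0"

```text
time: 23.4
position: [0.5863, -0.2529, 0.2614]
tool_rot: [0.938, -0.164, -0.25, 0.173]
ft_force: [0.4, -0.3, -4.2]
grip_width: 0.0114
```

Emit:
drive_tool --pt "0 0 0 0 0 0 0" --pt "0 0 0 0 0 0 0" --pt "0 0 0 0 0 0 0" --pt "0 0 0 0 0 0 0" --pt "0 0 0 0 0 0 0"

```text
time: 24.02
position: [0.5864, -0.2542, 0.2647]
tool_rot: [0.938, -0.166, -0.249, 0.174]
ft_force: [-0.1, -0.3, -3.5]
grip_width: 0.0118
```

```bash
cat > chk.py <<'E'
from h import *
import sys
p,R=now(); z=R.apply([0,0,1]); print('tilt',np.degrees(np.arccos(-z[2])))
T=R*Ro.from_euler('y',180,degrees=True) # tray axes if unslipped: x=-toolx,y=tooly,z=-toolz
h=p-.019*z; o=h+T.apply([0,0,-.089]); print('handle',h,'tray origin',o,'corner',o+T.apply([-.065,-.04,.004]))
a=[];
for n in('top','side'):
    P,D,W=snap(n,n+sys.argv[1]); m=(abs(W[...,0]-.57)<.18)&(abs(W[...,1]+.27)<.18)&(W[...,2]>.03)&(W[...,2]<.26)&(D>0)
    hsv=cv2.cvtColor(P,cv2.COLOR_BGR2HSV); g=m&(hsv[...,0]>12)&(hsv[...,0]<30)&(hsv[...,1]>110)
    L=T.inv().apply(W-o if 0 else (W[g]-o)) if g.any() else None
    print(n,'lowest z',np.sort(W[m][:,2])[:5],'nut px',g.sum(), None if L is None else (np.round(L.min(0),3),np.round(np.median(L,0),3),np.round(L.max(0),3)))
    r,c=np.where(m); y0,y1,x0,x1=max(r.min()-10,0),r.max()+10,max(c.min()-10,0),c.max()+10
    a.append(cv2.resize(P[y0:y1,x0:x1],(390,390),interpolation=cv2.INTER_CUBIC))
cv2.imwrite(f'pics/end{sys.argv[1]}.png',np.hstack(a))
E
python3 chk.py 6
```

```text
t 24.02 pos [ 0.5864 -0.2542  0.2647] xyaw -25.9 F [-0.1 -0.3 -3.5] gw 0.0118 q [-0.38  0.75  1.03 -0.45  1.79  1.54]
tilt 35.33635305149873
handle [ 0.59637252 -0.24960544  0.28021909] tray origin [ 0.5497015  -0.27132025  0.20761549] corner [ 0.61417585 -0.26084012  0.16793897]
top lowest z [0.16475347 0.16668987 0.16697692 0.16733597 0.16799964] nut px 92 (array([-0.061, -0.057, -0.002]), array([-0.036, -0.045,  0.008]), array([-0.015, -0.035,  0.015]))
side lowest z [0.03012003 0.03020143 0.03052409 0.03052584 0.03075295] nut px 0 None
```

View pics/end6.png

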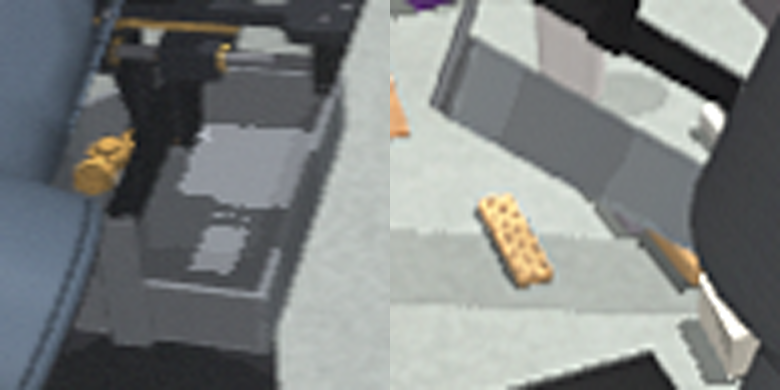

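The top view (left panel) shows two nuts beside the bar at (105,165), lying near the low corner. The arm hides the rest, and the lamp hides the corner from the side. I'll check whether turning the tilted tray towards the side camera would give a clear view.

Run:
```python
from h import *
m=robot.camera_model('side');Rc=np.array(m['R']);t=np.array(m['t']);C=-Rc.T@t;print('cam',C)
p,R=now();T0=R*Ro.from_euler('y',180,degrees=True)
D0=np.load('pics/side5.npz')['D']
for z in(.17,.21):
  for yaw in(-120,-90,-70,-50,-30,0,20):
    T=Ro.from_euler('z',yaw,degrees=True)*T0; o=np.array([.551,-.279,z]); out=[]
    for l in([-.065,-.04,.01],[-.025,-.055,.01],[-.08,0,.01],[-.04,-.02,.01]):
        X=o+T.apply(l);c=Rc@X+t;n=c[:2]/c[2];n=n*(1+m['k1']*n@n);u,v=m['fx']*n[0]+m['cx'],m['fy']*n[1]+m['cy']
        out.append((int(u),int(v),'occ' if D0[int(v),int(u)]<c[2]-.05 else 'ok'))
    n=T.apply([0,0,1]);r=(C-o)/np.linalg.norm(C-o)
    print(z,yaw,out,'view ang',round(np.degrees(np.arccos(n@r))))
```

```text
cam [ 0.09921466 -1.32242626  0.83693595]
t 24.12 pos [ 0.5864 -0.2542  0.2646] xyaw -25.9 F [ 1.1 -0.8 -3.4] gw 0.0116 q [-0.38  0.75  1.03 -0.45  1.79  1.54]
0.17 -120 [(320, 241, 'ok'), (333, 233, 'ok'), (305, 237, 'ok'), (319, 230, 'ok')] view ang 28
0.17 -90 [(333, 239, 'ok'), (339, 229, 'ok'), (319, 240, 'ok'), (327, 229, 'ok')] view ang 42
0.17 -70 [(339, 236, 'ok'), (340, 225, 'ok'), (329, 239, 'ok'), (331, 228, 'ok')] view ang 53
0.17 -50 [(343, 232, 'ok'), (338, 221, 'ok'), (338, 236, 'ok'), (334, 225, 'ok')] view ang 65
0.17 -30 [(344, 228, 'ok'), (334, 218, 'ok'), (344, 232, 'ok'), (335, 223, 'ok')] view ang 75
0.17 0 [(340, 221, 'ok'), (326, 215, 'ok'), (347, 225, 'ok'), (333, 219, 'ok')] view ang 88
0.17 20 [(334, 218, 'ok'), (319, 214, 'ok'), (345, 220, 'ok'), (329, 216, 'ok')] view ang 93
0.21 -120 [(321, 229, 'ok'), (333, 220, 'ok'), (305, 224, 'ok'), (319, 217, 'ok')] view ang 29
0.21 -90 [(334, 227, 'ok'), (339, 216, 'ok'), (320, 227, 'ok'), (327, 217, 'ok')] view ang 43
0.21 -70 [(340, 224, 'ok'), (340, 212, 'ok'), (330, 226, 'ok'), (332, 215, 'ok')] view ang 55
0.21 -50 [(344, 220, 'ok'), (339, 209, 'ok'), (339, 224, 'ok'), (334, 213, 'ok')] view ang 66
0.21 -30 [(345, 215, 'ok'), (335, 206, 'ok'), (345, 220, 'ok'), (335, 210, 'ok')] view ang 76
0.21 0 [(340, 209, 'ok'), (326, 203, 'ok'), (348, 212, 'ok'), (333, 206, 'ok')] view ang 89
0.21 20 [(334, 206, 'ok'), (320, 202, 'ok'), (346, 208, 'ok'), (330, 204, 'ok')] view ang 94
```

```bash
cat > rot.py <<'E'
from h import *
import sys
yaw,n=float(sys.argv[1]),int(sys.argv[2])
p,R=now(); z=R.apply([0,0,1]); o=p-.019*z+.089*z; print('origin',o,'rotvec',R.inv().apply([0,0,yaw/n]))
c=np.array([.551,-.279,o[2]]); r=p-o
pp=p;RR=R
for i in range(1,n+1):
    G=Ro.from_euler('z',yaw*i/n,degrees=True); q=o+(c-o)*i/n+G.apply(r); print(np.round(RR.inv().apply(q-pp),3)); pp=q; RR=G*R
E
python3 rot.py -56 8
```

```text
t 24.12 pos [ 0.5864 -0.2542  0.2646] xyaw -25.9 F [ 1.1 -0.8 -3.4] gw 0.0116 q [-0.38  0.75  1.03 -0.45  1.79  1.54]
origin [ 0.54971068 -0.2712622   0.2075166 ] rotvec [ 2.86334627 -2.86394852  5.70955751]
[0.004 0.004 0.   ]
[0.004 0.004 0.   ]
[0.004 0.004 0.   ]
[0.004 0.004 0.   ]
[0.004 0.004 0.   ]
[ 0.004  0.004 -0.   ]
[ 0.004  0.004 -0.   ]
[ 0.004  0.004 -0.   ]
```

Emit:
drive_tool --pt "0.004 0.004 0 1.4 -1.4 2.9 0" --pt "0.004 0.004 0 2.9 -2.9 5.7 0" --pt "0.004 0.004 0 2.9 -2.9 5.7 0" --pt "0.004 0.004 0 2.9 -2.9 5.7 0" --pt "0.004 0.004 0 2.9 -2.9 5.7 0"

```text
time: 24.75
position: [0.5935, -0.2825, 0.2642]
tool_rot: [0.856, -0.417, -0.287, 0.099]
ft_force: [0.2, 0.9, -4.6]
grip_width: 0.0113
```

Emit:
drive_tool --pt "0.004 0.004 0 2.9 -2.9 5.7 0" --pt "0.004 0.004 0 2.9 -2.9 5.7 0" --pt "0.004 0.004 0 2.9 -2.9 5.7 0" --pt "0 0 0 1.4 -1.4 2.9 0" --pt "0 0 0 0 0 0 0"

```text
time: 25.38
position: [0.5887, -0.2998, 0.2641]
tool_rot: [0.749, -0.589, -0.302, 0.035]
ft_force: [0.1, -0.7, -4.9]
grip_width: 0.0117
```

```bash
python3 rot.py -21 3;python3 chk.py 7
```

```text
t 25.38 pos [ 0.5887 -0.2998  0.2641] xyaw -82.2 F [ 0.1 -0.7 -4.9] gw 0.0117 q [-0.62  0.87  0.78 -0.05  2.11  2.27]
origin [ 0.5540932  -0.27866025  0.20703784] rotvec [ 2.87561026 -2.86151342  5.70461275]
[0.003 0.005 0.001]
[0.003 0.005 0.001]
[0.004 0.005 0.001]
t 25.38 pos [ 0.5887 -0.2998  0.2641] xyaw -82.2 F [ 0.1 -0.7 -4.9] gw 0.0117 q [-0.62  0.87  0.78 -0.05  2.11  2.27]
tilt 35.4181078706932
handle [ 0.59807937 -0.30559731  0.27956791] tray origin [ 0.5540932  -0.27866025  0.20703784] corner [ 0.59856287 -0.32640856  0.16724402]
top lowest z [0.205053   0.21098583 0.21382573 0.21808898 0.21841021] nut px 0 None
side lowest z [0.03001204 0.03025402 0.03038747 0.03042795 0.03055735] nut px 74 (array([-0.06 , -0.058, -0.001]), array([-0.035, -0.042,  0.009]), array([-0.017, -0.022,  0.017]))
```

There's room for another -21°, which improves the view.

Emit:
drive_tool --pt "0.003 0.004 0 2.9 -2.9 5.7 0" --pt "0.003 0.005 0 2.9 -2.9 5.7 0" --pt "0.003 0.005 0 2.9 -2.9 5.7 0" --pt "0 0 0 0 0 0 0" --pt "0 0 0 0 0 0 0"

```text
time: 26.1
position: [0.5773, -0.308, 0.2665]
tool_rot: [-0.631, 0.714, 0.304, 0.021]
ft_force: [-0.2, -0.1, -3.5]
grip_width: 0.0116
```

Emit:
drive_tool --pt "0 0 0 0 0 0 0" --pt "0 0 0 0 0 0 0" --pt "0 0 0 0 0 0 0" --pt "0 0 0 0 0 0 0"

```text
time: 26.6
position: [0.5769, -0.3084, 0.2664]
tool_rot: [-0.63, 0.714, 0.304, 0.022]
ft_force: [0.3, 0.3, -4.1]
grip_width: 0.0115
```

```bash
python3 chk.py 8
python3 - <<'E'
import cv2
P=cv2.imread('pics/side8.png'); cv2.imwrite('pics/side8c.png',cv2.resize(P[150:270,255:400],None,fx=5,fy=5,interpolation=cv2.INTER_CUBIC))
E
```

```text
t 26.6 pos [ 0.5769 -0.3084  0.2664] xyaw -103.1 F [ 0.3  0.3 -4.1] gw 0.0115 q [-0.72  0.83  0.85  0.13  2.07  2.58]
tilt 35.54090917766976
handle [ 0.58356326 -0.31716149  0.2818826 ] tray origin [ 0.55217248 -0.27603906  0.20946324] corner [ 0.57673147 -0.3363641   0.16947893]
top lowest z [0.03008499 0.03016757 0.03026768 0.03048924 0.0305487 ] nut px 0 None
side lowest z [0.03022822 0.03040074 0.03057812 0.03058148 0.03074646] nut px 27 (array([-0.059, -0.048, -0.001]), array([-0.029, -0.042,  0.009]), array([-0.017, -0.02 ,  0.016]))
```

View pics/side8c.png

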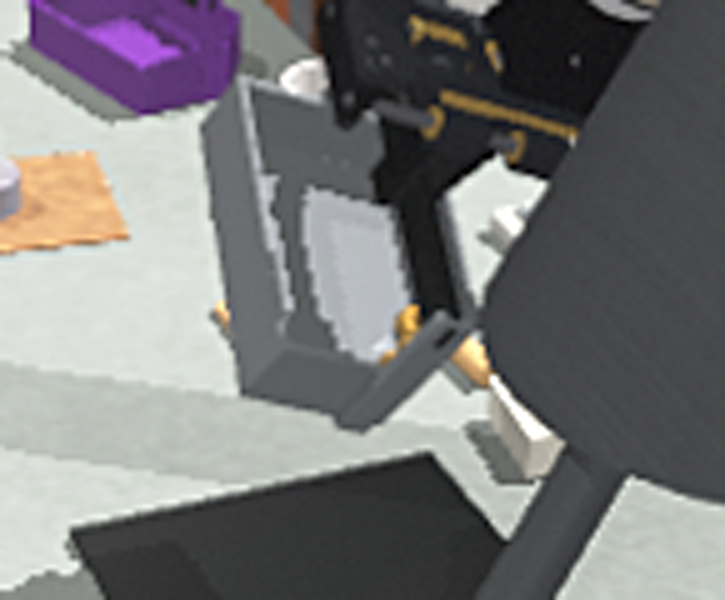

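The side crop shows the tray held tilted over the board with its visible floor (350,270) empty. Brass shows at (405,325), at the low corner behind the post and bar. I'll map the brass pixels into the tray frame from all three views.

```bash
cat > nm.py <<'E'
from h import *
import sys
def nutmap(tag,p,R):
    z=R.apply([0,0,1]);T=R*Ro.from_euler('y',180,degrees=True);o=p+.07*z
    f=np.load(f'pics/{tag}.npz');P,W,D=f['P'],f['W'],f['D'];hsv=cv2.cvtColor(P,cv2.COLOR_BGR2HSV)
    L=T.inv().apply((W-o).reshape(-1,3)).reshape(W.shape)
    g=(abs(L[...,0])<.09)&(abs(L[...,1])<.066)&(L[...,2]>-.002)&(L[...,2]<.03)&(D>0)
    b=g&(hsv[...,0]>10)&(hsv[...,0]<32)&(hsv[...,1]>100)
    G=[['.']*26 for _ in range(36)]
    for m,s in((g,'o'),(b,'N')):
        for x,y,_ in L[m]: G[min(int((x+.09)/.005),35)][min(max(int((y+.065)/.005),0),25)]=s
    print(tag,'rows x=-90.., cols y=-65..');print('\n'.join(''.join(r) for r in G[:24]))
if __name__=='__main__':
    nutmap('top6',np.array([.5864,-.2542,.2647]),Ro.from_quat([.938,-.166,-.249,.174]))
    nutmap('side7',np.array([.5887,-.2998,.2641]),Ro.from_quat([.749,-.589,-.302,.035]))
    nutmap('side8',np.array([.5769,-.3084,.2664]),Ro.from_quat([-.63,.714,.304,.022]))
E
python3 nm.py
```

```text
top6 rows x=-90.., cols y=-65..
............ooooooooooo.o.
............oooooooooooo..
............ooooo..oo.oo..
............o.oooooooooo..
....o.......ooo..oooooo...
...oNN...oo.ooo.oooo.o.o..
..ooNN....o.ooooo.o.oooo..
.oNNNN...ooooooooo.ooooo..
.oNN.N....ooo.ooooooooo...
.oNNNN...ooooooo.ooooooo..
.oN.NN....oooo.oooooooo...
.oNNN....oo.ooo.oooooooo..
oNNNNN...oo.oo.oooooooo...
.NNNNo....ooo.oo..ooooo...
.NNNNo...oooooo..ooooooo..
.o.oo.....ooooooooo.ooo...
.o...o...ooooooooooooooo..
.o...o...ooooooooooooooo..
.o.......ooooooo..oooooo..
............oooooooooooo..
..........o.oooooooooooo..
..........oo.ooooooo.ooo..
..........oooooooo.oo.oo..
............o.o.ooooooo...
side7 rows x=-90.., cols y=-65..
.............oooo..o.....o
.........................o
.........................o
.........................o
.........................o
....oo...................o
...oo.NNN................o
..No..NNN................o
.oNNNN.oooo..............o
oNoNNNNoooooo............o
oo.NNNoooooo.............o
oo.NNoooooooo............o
oNNNNNooo.ooo............o
oo.NNN.oo.ooo............o
ooooNoooo
[... 241 characters left out ...]
ooooo.............o
side8 rows x=-90.., cols y=-65..
..............o.o.o...oo.o
.........................o
.........................o
.........................o
.........................o
........o................o
........NN...o..o........o
.......Noooooo..ooo......o
.......ooooooooooooo.....o
.....Noooooooooooooo.....o
....oNoooooooooooooo.....o
...NNooooooooooooooo.....o
...NNNoooooooooooooo.....o
...NNNooo.oooooooooo.....o
...NNoooooooooooooo......o
....ooooooo.oooooooo.....o
.ooooooooooooooooooo.....o
..oo.oooooooooooooo......o
..ooooooooooooooooo......o
.ooo.ooooooooooooooo.....o
.ooooo.ooooooooooooo.....o
..oooooooo.ooooooooo.....o
.oooooooooooooooooo......o
.ooooooooooooooooooo.....o
```

Three nuts lie along the cut wall. The fourth sits behind the first against the -y wall at about (-22,-51) mm, so it is in the corner group but a bit far out. I'll lean the tray briefly towards -x to pack them tighter, then come mostly back.

Emit:
drive_tool --pt "0 0 0 4.7 -2.4 0 0" --pt "0 0 0 4.7 -2.4 0 0" --pt "0 0 0 4.7 -2.4 0 0" --pt "0 0 0 4.7 -2.4 0 0" --pt "0 0 0 0 0 0 0"

```text
time: 27.32
position: [0.5751, -0.3094, 0.2668]
tool_rot: [-0.589, 0.751, 0.236, 0.183]
ft_force: [-0.4, -0.8, -4.1]
grip_width: 0.0116
```

Emit:
drive_tool --pt "0 0 0 0 0 0 0" --pt "0 0 0 0 0 0 0" --pt "0 0 0 0 0 0 0" --pt "0 0 0 0 0 0 0" --pt "0 0 0 0 0 0 0"

```text
time: 27.95
position: [0.5769, -0.3084, 0.2664]
tool_rot: [-0.59, 0.75, 0.235, 0.183]
ft_force: [0.9, -0.7, -3.9]
grip_width: 0.0113
```

Emit:
drive_tool --pt "0 0 0 -4.7 2.4 0 0" --pt "0 0 0 -4.7 2.4 0 0" --pt "0 0 0 -4.7 2.4 0 0" --pt "0 0 0 0 0 0 0" --pt "0 0 0 0 0 0 0"

```text
time: 28.58
position: [0.5766, -0.3086, 0.2663]
tool_rot: [-0.622, 0.726, 0.288, 0.063]
ft_force: [-0.1, -0.5, -3.3]
grip_width: 0.0118
```

Emit:
drive_tool --pt "0 0 0 0 0 0 0" --pt "0 0 0 0 0 0 0" --pt "0 0 0 0 0 0 0" --pt "0 0 0 0 0 0 0"

```text
time: 29.08
position: [0.5767, -0.3087, 0.2666]
tool_rot: [-0.622, 0.726, 0.288, 0.063]
ft_force: [-0.1, -0.1, -4.3]
grip_width: 0.0113
```

```bash
python3 chk.py 9
python3 - <<'E'
from nm import *
p,R=now();T=R*Ro.from_euler('y',180,degrees=True);print('down in tray',T.inv().apply([0,0,-1]))
nutmap('side9',p,R)
E
python3 rot.py 21 3
```

```text
t 29.07 pos [ 0.5767 -0.3087  0.2666] xyaw -104.2 F [-0.1 -0.1 -4.3] gw 0.0113 q [-0.75  0.8   0.9   0.2   2.    2.58]
tilt 34.2641165524333
handle [ 0.58175123 -0.31809772  0.28230764] tray origin [ 0.55797293 -0.27399125  0.2087535 ] corner [ 0.58232738 -0.33474166  0.16929151]
top lowest z [0.03004854 0.03004898 0.03006734 0.03007058 0.03013254] nut px 0 None
side lowest z [0.03024343 0.03034524 0.03037111 0.03041778 0.03047848] nut px 3 (array([-0.063, -0.04 ,  0.003]), array([-0.034, -0.04 ,  0.003]), array([-0.031, -0.015,  0.012]))
t 29.18 pos [ 0.5768 -0.3086  0.2665] xyaw -104.2 F [-0.1  0.3 -4.7] gw 0.0115 q [-0.75  0.8   0.9   0.2   2.    2.58]
down in tray [-0.44867383 -0.34019328 -0.82641413]
side9 rows x=-90.., cols y=-65..
................oo.o.....o
.........................o
.........................o
.........................o
.........................o
.........N...............o
..o......ooooooooooo.....o
.o......ooooooooooooo....o
o.....ooooooooooooooo....o
.o...o.oooooooooooooo....o
.o...oooooooooooooooo....o
.o..Nooooooo.oooooooo....o
oo..oooooooooooooooo.....o
.o..oooooooo.oooooooo....o
.o..ooooooooooooooo......o
oo..ooooooooooooooooo....o
.o..ooooooooooooooooo....o
.o..ooooooooooooooooo....o
.oo.ooooooo.oooo.oooo....o
.o.oooooooooooooooooo....o
oo..ooooooooooooooooo....o
.o..ooooooo.ooooooooo....o
.o..oooooooooooo.oooo....o
.o.o.o.ooooooooooooo.....o
t 29.18 pos [ 0.5768 -0.3086  0.2665] xyaw -104.2 F [-0.1  0.3 -4.7] gw 0.0115 q [-0.75  0.8   0.9   0.2   2.    2.58]
origin [ 0.55805924 -0.27387477  0.20865428] rotvec [-3.14071682  2.38135299 -5.78489894]
[-0.001 -0.002 -0.   ]
[-0.001 -0.001  0.   ]
[-0.002 -0.001  0.   ]
```

The fourth nut has moved in. I'll turn back 21° for the better view (and away from joint 6's limit), settle and do the final check.

Emit:
drive_tool --pt "-0.001 -0.002 0 -3.1 2.4 -5.8 0" --pt "-0.001 -0.001 0 -3.1 2.4 -5.8 0" --pt "-0.002 -0.001 0 -3.1 2.4 -5.8 0" --pt "0 0 0 0 0 0 0" --pt "0 0 0 0 0 0 0"

```text
time: 29.8
position: [0.5807, -0.305, 0.2668]
tool_rot: [0.743, -0.601, -0.293, -0.01]
ft_force: [-0.4, -0.2, -3.6]
grip_width: 0.0116
```

Emit:
drive_tool --pt "0 0 0 0 0 0 0" --pt "0 0 0 0 0 0 0" --pt "0 0 0 0 0 0 0" --pt "0 0 0 0 0 0 0" --pt "0 0 0 0 0 0 0"

```text
time: 30.42
position: [0.5809, -0.3049, 0.2669]
tool_rot: [0.744, -0.6, -0.293, -0.009]
ft_force: [-0.5, -0.2, -4.2]
grip_width: 0.012
```

```bash
python3 chk.py 10
python3 - <<'E'
from nm import *
p,R=now();nutmap('side10',p,R)
W=np.load('pics/side10.npz')['W'];m=(abs(W[...,0]-.5)<.06)&(abs(W[...,1]-.25)<.06)&(W[...,2]>.012)&(W[...,2]<.08);print('weight',W[m].min(0),W[m].max(0))
P=cv2.imread('pics/side10.png'); cv2.imwrite('pics/side10c.png',cv2.resize(P[130:290,220:400],None,fx=4,fy=3.7,interpolation=cv2.INTER_CUBIC))
E
```

```text
t 30.43 pos [ 0.5809 -0.3049  0.2669] xyaw -83.1 F [-0.5 -0.2 -4.2] gw 0.012 q [-0.67  0.84  0.82  0.03  2.08  2.27]
tilt 34.14351484100716
handle [ 0.58893943 -0.31185768  0.28265134] tray origin [ 0.55108059 -0.27926943  0.20899189] corner [ 0.59568632 -0.32727367  0.16966096]
top lowest z [] nut px 0 None
t 30.48 pos [ 0.5809 -0.3049  0.2669] xyaw -83.1 F [-0.2  0.1 -3.8] gw 0.0116 q [-0.67  0.84  0.82  0.03  2.08  2.27]Traceback (most recent call last):
  File "chk.py", line 12, in <module>
    r,c=np.where(m); y0,y1,x0,x1=max(r.min()-10,0),r.max()+10,max(c.min()-10,0),c.max()+10
                                     ~~~~~^^
    return umr_minimum(a, axis, None, out, keepdims, initial, where)
ValueError: zero-size array to reduction operation minimum which has no identity
Traceback (most recent call last):
  File "nm.py", line 5, in nutmap
    f=np.load(f'pics/{tag}.npz');P,W,D=f['P'],f['W'],f['D'];hsv=cv2.cvtColor(P,cv2.COLOR_BGR2HSV)
FileNotFoundError: [Errno 2] No such file or directory: 'pics/side10.npz'
```

Run:
```python
from nm import *
snap('side','side10'); p,R=now();nutmap('side10',p,R)
W=np.load('pics/side10.npz')['W'];m=(abs(W[...,0]-.5)<.06)&(abs(W[...,1]-.25)<.06)&(W[...,2]>.012)&(W[...,2]<.08);print('weight',W[m].min(0),W[m].max(0))
P=cv2.imread('pics/side10.png'); cv2.imwrite('pics/side10c.png',cv2.resize(P[130:290,220:400],None,fx=4,fy=3.7,interpolation=cv2.INTER_CUBIC))
```

```text
t 30.52 pos [ 0.5809 -0.3049  0.2669] xyaw -83.1 F [ 0.5  0.4 -3.9] gw 0.0114 q [-0.67  0.84  0.82  0.03  2.08  2.27]
side10 rows x=-90.., cols y=-65..
........................oo
.........................o
.........................o
.........................o
........N................o
....NN.NNN...............o
...NNNNNNN.oooo..........o
..o.NNNN.oooooo..........o
.oo..NNoooo.ooo..........o
.N.NNNooo.ooooo..........o
NoNNNN.oooooooo..........o
oNNNNNoooooooo.o.........o
oooNNNooooooooo..........o
oo.ooooooo.oooo..........o
ooooooooooooooo..........o
ooooo.oooo.oooo..........o
ooooooooooooooo..........o
ooooooooooooooo..........o
ooooooooooooooo..........o
ooooooooooooooo..........o
ooo.oooooooo.oo..........o
ooooooooooo.ooo..........o
oooooooooooo.oo..........o
oooooooooooooooo.........o
weight [0.46679656 0.21993546 0.0124193 ] [0.52773734 0.28736591 0.07896786]
```

View pics/side10c.png

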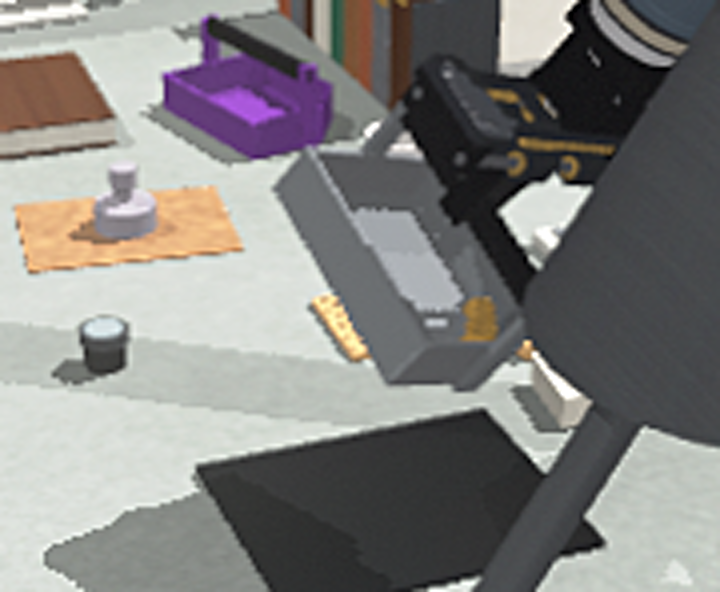

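The last view shows all visible brass in one cluster at the cut corner (480,320), no nut elsewhere on the visible floor, and the weight upright on the mat (125,205). Handing in.

```bash
python3 -c "
from rig import robot
print(robot.hand_in())"
```

```text
the job is handed in; nothing more can be done
None
```

The swap is done and handed in at about 30.5 s. I parked the tray on free desk, moved the weight to the cork mat, then lifted the tray by its handle and held it tilted over the board.

**Last checks:**
- **Weight:** it stands upright and wholly on the mat, spanning x 0.467–0.528 and y 0.220–0.287 m. The mat centre is (0.499, 0.254).
- **Tray:** from the tool pose (no tray slip assumed) it is tilted 34° with its origin at (0.551, -0.279), over the middle of the board. Its low corner is about 0.17 m up, roughly 16 cm clear of the board. The grip is steady at 12 mm and the force is about 4 N.
- **Nuts:** the fourth nut first settled further back along the side wall, so I leaned the tray briefly to pack them closer. All visible brass is now one cluster against the cut wall.

**Not confirmed:**
- I could not count all four nuts one by one. The bar and the arm hide part of the tray, but the visible floor is empty.
- The last top view was blocked by the arm, and one check script failed on it. I relied on the side view instead.
- I did not re-measure the other things on the desk. Those visible in the last pictures look unmoved.

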